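# Seat the block and hold the square against it

## Task

On the dark granite plate, first slide the aluminium block along the plate, without lifting it, until one face is flush against the blue angle plate. Then pick up the engineer's square and press it into the corner between the plate and the block's opposite face, in the middle of that face: the stock's underside flat down on the granite, the outer edge of its blade flush against the block, stock pointing straight away from it. Finish still holding the square there, upright and pressed against both; leave the ring gauge, the oil bottle and the V-block where they are.

Things in the scene. Friction and masses are not known exactly. Their poses are not given: they have to be found in the camera images.
- plate: Fixed dark granite surface plate, 220 (its x) x 340 (its y) mm, top face 50 mm above the bench and level; origin at bench height under its centre. A rigid blue angle plate is bolted on it towards +y: its upright stop face looks to the plate's -y, lies at y = +110 mm in the plate's frame, is 140 mm wide (x from -70 to +70 mm) and stands 80 mm above the granite.
- block: Loose machined aluminium block, 60 (its x) x 90 (its y) mm and 50 mm tall, 0.5 to 0.95 kg, standing on the granite near the plate's middle, 45 to 90 mm short of the angle plate, turned at most 15 degrees relative to the plate; origin at the centre of its underside, z up. Its +y face is the one towards the angle plate, its -y face is the one to check with the square. Seated, its origin is at y = +65 mm in the plate's frame.
- square: Loose steel engineer's square, 0.4 to 0.65 kg, standing upright on the bench beside the plate, blade up. Origin at the heel: bottom of the blade's outer edge. Blade: 8 mm thick (x from -4 to +4 mm), 28 mm wide (y from -28 mm to 0), from z = 0 to 150 mm; its outer edge is the plane y = 0 and faces +y. Dark stock: 26 mm wide (x from -13 to +13 mm), from y = -28 to -110 mm, 26 mm high; its underside is z = 0. Can be pinched by the upper blade across the 8 mm, or by the stock.
- ring_gauge: Loose brass ring, 44 mm outside diameter, 18 mm high, lying on the granite near the corner at the plate's +x, -y; origin at the centre of its underside. Leave alone.
- oil: Loose amber oil bottle, 40 mm diameter, 85 mm tall, on the bench; origin at the centre of its underside. Leave alone.
- vblock: Loose dark steel V-block, 50 x 50 mm, 40 mm high, on the bench; origin at the centre of its underside. Leave alone.
Mind the look-alikes: they are no part of the job. Of the things like the block, leave any that is turquoise or yellow; of the rest the smaller one is meant.

How it is judged:
On the way:
1. the block is seated flush against the angle plate, not pushed there with the square (y of block in the frame of plate above 0.0625 m and angle between the y axis of block and the y axis of plate, either way round below 0.04 rad and contact force between square and block below 0.1 N), for 0.2 s.
At the end, for the whole second after the job is handed in: Block flush on the stop (2.5 mm, 2.3 deg; within 40 mm of its middle). Square heel on granite (2 mm) and block face (2.5 mm), within 20 mm of face middle, upright to 1.7 deg, stock straight away to 4.6 deg; pressing block over 1.5 N, granite over 1 N, held by the fingers over 2 N, at rest (y of block in the frame of plate above 0.0625 m and angle between the y axis of block and the y axis of plate, either way round below 0.04 rad and x of block in the frame of plate between -0.04 and 0.04 m and angle between each of block, square's own z axis and vertical below 0.03 rad and z of square in the frame of plate between 0.047 and 0.052 m and y of square in the frame of block between -0.0475 and -0.042 m and x of square in the frame of block between -0.02 and 0.02 m and angle between the y axis of square and the y axis of block, either way round below 0.08 rad and contact force between square and plate above 1 N and contact force between square and block above 1.5 N and contact force between the fingers and square above 2 N and linear speed of square below 0.02 m/s); the arm keeps its last pose, push and grip.
It fails at once if the block is lifted off the granite (z of block in the frame of plate above 0.062 m).
It fails at once if the block is tipped (angle between block's own z axis and vertical above 0.35 rad).
It fails at once if a bystander is moved (distance of any of ring_gauge, oil, vblock from where it was at the start of the episode above 0.015 m).
It also fails if it takes over 51 s, if anything falls off the work surface, if the arm or the gripper's body presses on something with over 40 N, if the wrist force passes 120 N, or if a joint passes its speed limit or range.

## Robot

A 6-joint arm with a two-finger parallel gripper is mounted at the origin on the work surface. World frame = base frame: x ahead of the robot, y to its left, z up, the work surface at z = 0. Lengths are in m, angles in rad, forces in N, time in s.
With the tool pointing down it reaches from about 0.275 to 1 m from the base axis. Payload 8.4 kg.
Tool frame: the origin (TCP) lies on the centre line of the jaws, within the pads' length; the fingertips stand 17 mm ahead of it and the grasp point (between the pads) lies 2 mm behind it (bot.tcp_to_tips is the z of the fingertips in the tool frame, in m); z points along the fingers, y is the line along which they close (so a half turn about z gives the same grasp; the last joint's range is limited). The gripper opens to 85 mm and grips with 20 to 120 N. Pads are 22 mm wide; open, the fingers measure 114 mm over their backs; the gripper's body (76 mm by 85 mm) begins 54 mm behind the grasp point. The pads swing forward as they close: fully open they stand 13 mm farther back than shut.
Start: joints at [1.139, 0.353, 1.633, -0, 1.155, -0.002], TCP at [0.26, 0.568, 0.213] pointing down, gripper open.
Joint ranges: [-2.63, 2.63], [-0.92, 2.1], [0.06, 2.66], [-1.3, 4.44], [0, 2.69], [-3.02, 3.02]. Speed limits (rad/s): [2.22, 2.22, 2.79, 3.14, 3.14, 3.14].

## Interface

Orientations are given as a unit quaternion [x, y, z, w].
In Python, from workcell import bot, hand, kinematics, get_obs, vision, hand_in gives the robot as it stands. The module is installed in compiled form; this text tells all that it offers. Calls block until the motion is done:
- bot.reach(position, orientation): joint-space move of the TCP to a pose.
- bot.servo_line(position, ori=None, velocity=0.15): straight line of the TCP; ori=None keeps the orientation; velocity is the mean speed in m/s.
- bot.goto_joints(angles): joint-space move.
- hand.move_gripper(opening, strength=None): finger opening in m; strength is the grip in N (None keeps the last); returns when the fingers have stopped.
- bot.dwell(seconds).
- kinematics.solve_ik(position, orientation): joint angles nearest the present ones, or None.
- get_obs(): the state.
- vision.read_camera(name): name is "scene" or "top"; returns a dict with "frame" (384x512x3 uint8, red, green, blue), "intrinsics" (3x3 intrinsics, pixels), "dist" ([k1, k2, p1, p2, k3] as OpenCV has them; the pictures are not rectified), "view" (4x4, takes a point from world to camera coordinates). Camera axes: x right, y down, z forward; pixel columns grow to the right and rows downward; lengths in m; the calibration is good to about 2 mm. A picture is of the moment at which its call begins. There is no depth.
A pose or a line that the arm cannot do raises bot.IKError and nothing moves.
- hand_in(): hands the job in; it is judged then, once.
The state is a dict: "time_s": time; "joint_pos": joint angles; "joint_vel": joint speeds; "joint_efforts": joint torques, N m; "position": TCP position; "orientation": TCP orientation; "wrist_force": force on the tool from outside, world axes, zero at the start; "ft_torque": the same for the moment, N m; "gripper_width": finger opening in m; "grip_force": force on a finger pad.
Only numpy, scipy, OpenCV 4.12 (cv2) and the standard library are available. Lean on these libraries where they do the work, as an engineer would, in place of code of your own. Each camera call takes 0.05 s, during which the arm holds its last target. There are 200 camera calls.

## Working session

There is one attempt and no reset: what is moved stays moved. The work goes in short steps, each a Python script; the robot and the scene stay as the last script left them, time stands still between calls to the robot, and variables do not carry over. Pictures are saved under pics/ and viewed, at most 10 in all, crops included, and the job is handed in when it is done.

```bash
mkdir -p pics; python3 - <<'E'
from workcell import *
import cv2,numpy as np
for n in("scene","top"):
    c=vision.read_camera(n); cv2.imwrite(f"pics/{n}0.png",cv2.resize(c["frame"][:,:,::-1],(800,600)))
    cv2.imwrite(f"{n}0_raw.png",c["frame"][:,:,::-1])
    print(n,c["intrinsics"].round(1).tolist(),np.round(c["dist"],4).tolist(),c["view"].round(4).tolist())
o=get_obs();print({k:np.round(v,3).tolist() for k,v in o.items()})
E
```

```text
scene [[462.9, 0.0, 249.6], [0.0, 462.9, 191.0], [0.0, 0.0, 1.0]] [-0.0092, 0.0, 0.0, 0.0, 0.0] [[-0.0146, 0.9998, -0.0157, -0.0246], [0.7225, -0.0003, -0.6914, -0.3571], [-0.6912, -0.0214, -0.7223, 1.6708], [0.0, 0.0, 0.0, 1.0]]
top [[454.4, 0.0, 252.2], [0.0, 454.4, 193.2], [0.0, 0.0, 1.0]] [-0.0908, 0.0, 0.0, 0.0, 0.0] [[-0.0147, -0.9999, 0.0049, 0.0553], [-0.9817, 0.0135, -0.1899, 0.5425], [0.1898, -0.0076, -0.9818, 1.1061], [0.0, 0.0, 0.0, 1.0]]
{'time_s': 0.1, 'joint_pos': [1.139, 0.354, 1.634, -0.0, 1.155, -0.002], 'joint_vel': [-0.001, -0.001, -0.0, 0.001, 0.0, 0.0], 'joint_efforts': [0.002, -60.636, -34.282, 0.0, 0.004, 0.0], 'position': [0.26, 0.568, 0.212], 'orientation': [0.213, 0.977, -0.001, -0.0], 'wrist_force': [-0.597, 0.701, -0.652], 'ft_torque': [-0.022, 0.074, -0.045], 'grip_force': 0.0, 'gripper_width': 0.086}
```

View pics/scene0.png

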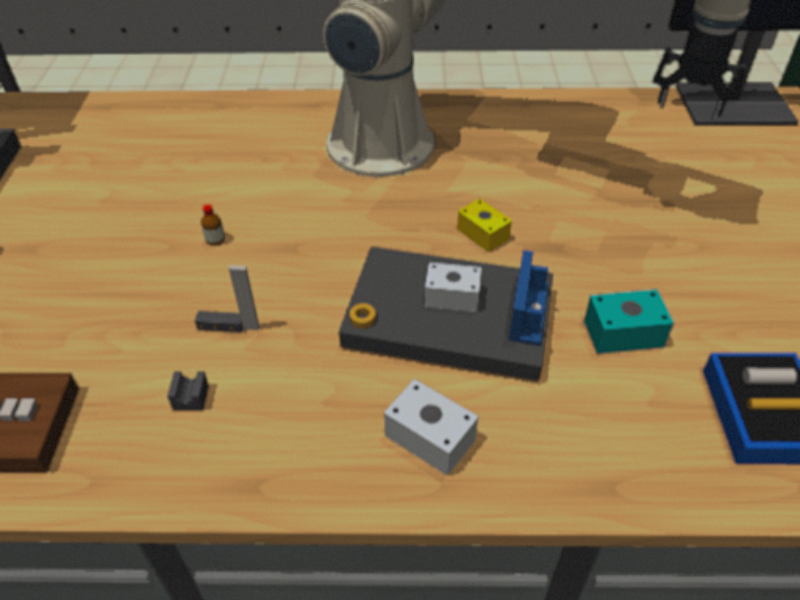

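View pics/top0.png

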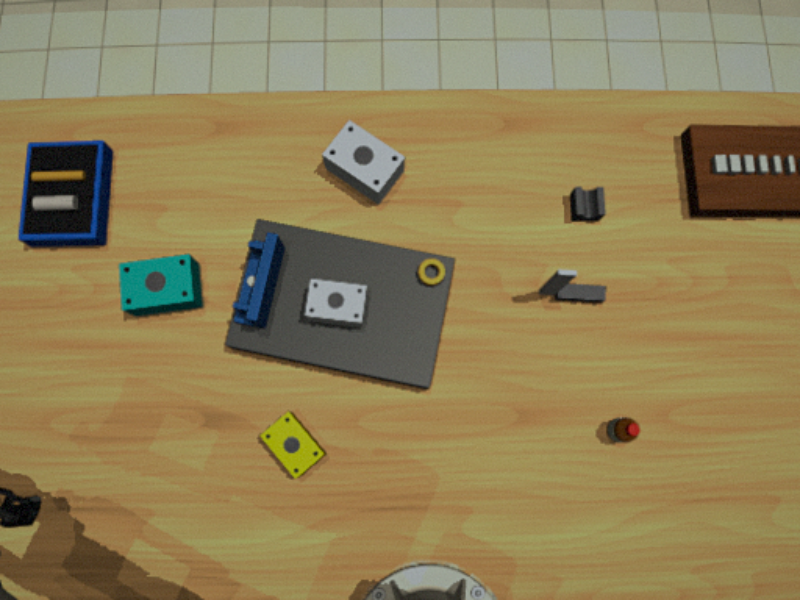

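The two views show the target: a small aluminium block on the plate, at (336,302) in the top view. The big grey one at (363,157), the turquoise one and the yellow one are decoys. The square's blade is at (558,284), with its stock running right (world −y) to (605,294). The ring is at (431,271), and the blue stop's front foot runs from about (283,236) to (265,328).

```bash
cat > h.py <<'E'
from workcell import *
import cv2,numpy as np
from scipy.spatial.transform import Rotation as R
def cast(c,px,z):
    """pixels (N,2) -> world points on plane z"""
    n=cv2.undistortPoints(np.float64(px).reshape(-1,1,2),c["intrinsics"],np.float64(c["dist"])).reshape(-1,2)
    V=c["view"];C=-V[:3,:3].T@V[:3,3]
    d=np.c_[n,np.ones(len(n))]@V[:3,:3]
    return C+d*((z-C[2])/d[:,2])[:,None]
def blob(mask,roi):
    """largest contour in roi (x0,y0,x1,y1)"""
    m=np.zeros(mask.shape,np.uint8);x0,y0,x1,y1=roi;m[y0:y1,x0:x1]=mask[y0:y1,x0:x1]
    cs,_=cv2.findContours(m,cv2.RETR_EXTERNAL,cv2.CHAIN_APPROX_NONE)
    return max(cs,key=cv2.contourArea).reshape(-1,2)
def rect(p):
    c,s,a=cv2.minAreaRect(np.float32(p[:,:2]*1000));return np.round(c,1),np.round(s,1),round(a,2)
def down(yaw):
    """tool down, closing axis (tool y) at world angle yaw"""
    y=np.array([np.cos(yaw),np.sin(yaw),0]);z=np.array([0,0,-1.]);return R.from_matrix(np.c_[np.cross(y,z),y,z]).as_quat()
E
python3 - <<'E'
from h import *
c=vision.read_camera("top");f=c["frame"];hsv=cv2.cvtColor(f,cv2.COLOR_RGB2HSV).astype(int);H,S,V=hsv[...,0],hsv[...,1],hsv[...,2]
ov=f[:,:,::-1].copy()
def show(p,col):
    for u,v in p: ov[v,u]=col
# block top
b=blob((V>150)&(S<40),(185,170,245,215));show(b,(0,0,255));print("block",rect(cast(c,b,.1)))
bl=blob((H>100)&(H<125)&(S>120),(140,140,190,215));show(bl,(0,255,255));P=cast(c,bl,.05)
print("blue",rect(P))
pl=blob((S<50)&(V<110)|((H>100)&(H<125)&(S>120))|((S<60)&(V>140)),(140,135,295,255));show(pl,(0,255,0))
P2=cast(c,cv2.convexHull(pl).reshape(-1,2),.05);print("plate",rect(P2))
print(np.round(cv2.boxPoints(cv2.minAreaRect(np.float32(P2[:,:2]*1000))),1).tolist())
# far long edge: points in columns range
e=np.array([[u,pl[pl[:,0]==u,1].min()] for u in range(180,285)]);E=cast(c,e,.05)
vx,vy,x0,y0=cv2.fitLine(np.float32(E[:,:2]),cv2.DIST_HUBER,0,.001,.001).ravel();print("plate edge dir",np.degrees(np.arctan2(vy,vx)),x0,y0)
s=np.array([[bl[bl[:,1]==v,0].max(),v] for v in range(155,208)  if (bl[:,1]==v).any()]);Sx=cast(c,s,.05)
vx,vy,x1,y1=cv2.fitLine(np.float32(Sx[:,:2]),cv2.DIST_HUBER,0,.001,.001).ravel();print("stop dir",np.degrees(np.arctan2(vy,vx)),x1,y1);print(Sx[::6].round(4).tolist())
st=blob((V<90)&(S<90),(345,170,395,200));show(st,(255,0,255));print("stock@.026",rect(cast(c,st,.026)))
bd=blob((V>140)&(S<60),(345,165,375,195));show(bd,(0,0,255));print("bladetop@.15",rect(cast(c,bd,.15)))
cv2.imwrite("pics/ov.png",cv2.resize(ov[130:260,135:395],(780,390),interpolation=cv2.INTER_NEAREST))
E
```

```text
block (array([538.2, 139.7]), array([88.3, 58.6]), 81.92)
blue (array([587.1, 270.3]), array([ 59.1, 158.8]), 78.05)
plate (array([545.9, 136.6]), array([338.6, 219.1]), 77.63)
[[402.6000061035156, -5.300000190734863], [616.7000122070312, -52.20000076293945], [689.2000122070312, 278.6000061035156], [475.20001220703125, 325.5]]
plate edge dir 77.52022 0.6482037 0.098890364
stop dir -12.326898 0.5851275 0.24238095
[[0.6475, 0.2365, 0.05], [0.6313, 0.231, 0.05], [0.6153, 0.236, 0.05], [0.5994, 0.2409, 0.05], [0.5836, 0.2457, 0.05], [0.5678, 0.2455, 0.05], [0.5522, 0.2503, 0.05], [0.5366, 0.2526, 0.05], [0.5211, 0.2574, 0.05]]
stock@.026 (array([ 567.5, -253.3]), array([109.5,  45.3]), 77.74)
bladetop@.15 (array([ 568.2, -213.1]), array([26.2,  7.3]), 89.33)
```

View pics/ov.png

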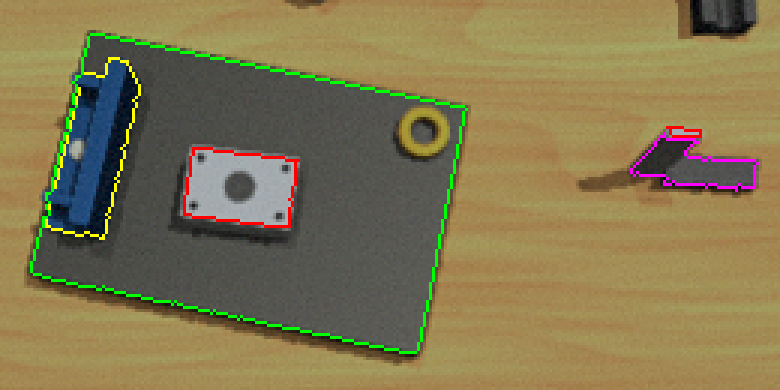

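The overlay fits: plate 339×219 mm at yaw 77.6°, block top 88×59 mm, and the stop at plate y of about 0.111. Next I grip the block lightly by its sides, turn it square to the plate and slide it to the stop.

```bash
cat >> h.py <<'E'
PC=np.array([.5459,.1366]);PY=np.radians(77.55);py=np.array([np.cos(PY),np.sin(PY)]);px=np.array([np.sin(PY),-np.cos(PY)])
def plate(x,y): return PC+x*px+y*py
def topl(p): d=np.asarray(p[:2])-PC; return np.round([d@px,d@py],4)
def stat(t=""):
    o=get_obs();f=o["wrist_force"];print(t,"t",round(o["time_s"],2),"plate xy",topl(o["position"]),"z",round(o["position"][2],4),"F px,py,z",np.round([f[:2]@px,f[:2]@py,f[2]],1),"grip",round(o["grip_force"],1),round(o["gripper_width"],4));return o
E
python3 - <<'E'
from h import *
B=np.array([.5382,.1397]);by=np.radians(81.9);g=B-.008*np.array([np.cos(by),np.sin(by)])
q=down(by-np.pi/2)
bot.reach([*g,.19],q);stat("above")
bot.servo_line([*g,.082],velocity=.12);stat("down")
hand.move_gripper(0.03,40);o=stat("grip")
q2=down(PY-np.pi/2);p=o["position"]
bot.servo_line([*g,p[2]],ori=q2,velocity=.05);stat("turned")
x0,y0=topl(g)
ty=y0+.045
bot.servo_line([*plate(x0,ty),.082],velocity=.05);o=stat("slid")
b=o["wrist_force"][:2]@py
for i in range(40):
    ty+=.001;bot.servo_line([*plate(x0,ty),.082],velocity=.03);o=get_obs()
    if o["wrist_force"][:2]@py< b-12: break
stat("contact")
c=vision.read_camera("top");cv2.imwrite("pics/seat.png",cv2.resize(c["frame"][130:260,135:395,::-1],(780,390)))
E
```

```text
above t 2.02 plate xy [-0.0078 -0.0058] z 0.1901 F px,py,z [ 0.7 -0.4  0.2] grip 0.0 0.0851
down t 3.08 plate xy [-0.0071 -0.0063] z 0.0826 F px,py,z [-0.4 -0.1 -0.1] grip 0.0 0.0854
grip t 3.65 plate xy [-0.0076 -0.0066] z 0.082 F px,py,z [ 0.2 -0.2 -0.2] grip 0.0 0.03
turned t 3.9 plate xy [-0.0076 -0.0066] z 0.082 F px,py,z [-0.7 -0.6  0.7] grip 0.0 0.0302
slid t 4.95 plate xy [-0.0077  0.0382] z 0.0819 F px,py,z [ 0.8  0.5 -0. ] grip 0.0 0.0301
contact t 14.95 plate xy [-0.0076  0.0785] z 0.082 F px,py,z [ 0.6 -0.3  0.5] grip 0.0 0.0303
```

View pics/seat.png

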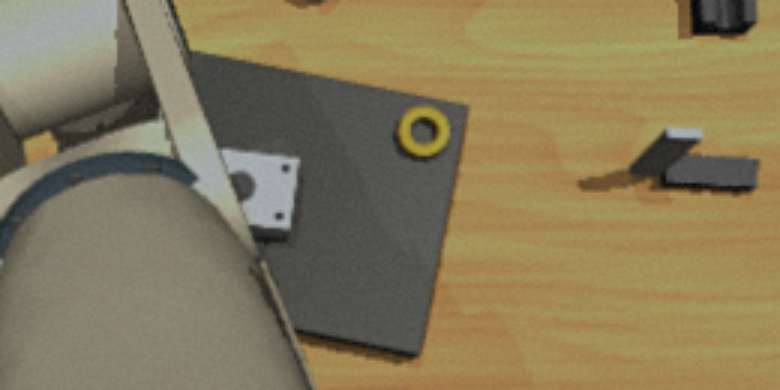

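The top view shows the block unmoved, with its right edge still at (297,190), and the fingers closed on nothing. The arm hides the gripper, so I look from the scene camera.

```bash
python3 - <<'E'
from h import *
c=vision.read_camera("scene");cv2.imwrite("pics/s1.png",cv2.resize(c["frame"][120:260,120:360,::-1],(800,466)))
o=get_obs();print(o["position"],o["orientation"],down(PY-np.pi/2),bot.tcp_to_tips)
for p in ([*o["position"]],[o["position"][0],o["position"][1],.065]):
    print(cv2.projectPoints(np.float64([p]),cv2.Rodrigues(c["view"][:3,:3])[0],c["view"][:3,3],c["intrinsics"],np.float64(c["dist"]))[0].ravel())
E
```

```text
[0.55537777 0.21481055 0.0819985 ] [ 7.79607027e-01  6.26269018e-01 -5.66110134e-06 -4.05654267e-06] [0.7796113 0.6262637 0.        0.       ] 0.017
[317.98976634 186.23032545]
[317.40970927 190.68116441]
```

View pics/s1.png

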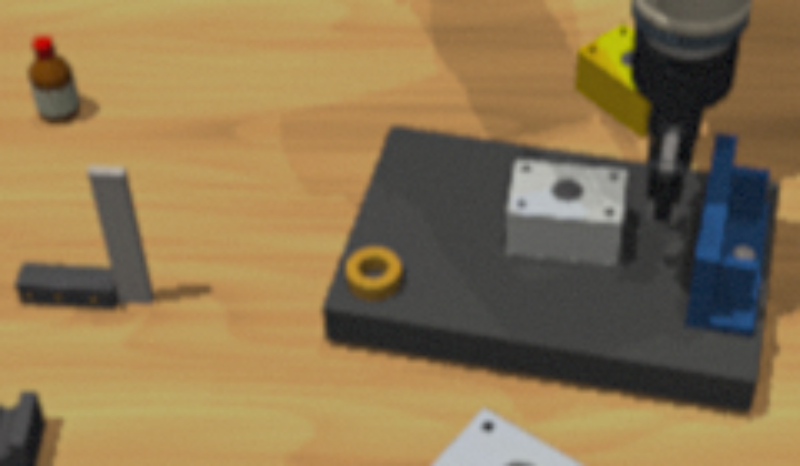

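```bash
python3 - <<'E'
from h import *
c=vision.read_camera("scene");t=vision.read_camera("top")
sc=lambda L:np.array(L)/(800/240)+120
P=sc([[513,160],[628,168],[620,220],[507,211]])
for z in(.1,.11,.09): X=cast(c,P,z);print("block top, scene",z,X.mean(0).round(4),np.linalg.norm(np.diff(X,axis=0),axis=1).round(4),topl(X.mean(0)))
# two-view of lid centre hole
uvs=sc([[567,190]])[0];uvt=np.array([240/3+135,186/3+130])
def ray(c,uv):
    a=cast(c,[uv],0.)[0];b=cast(c,[uv],.2)[0];return a,(b-a)/np.linalg.norm(b-a)
a,d=ray(c,uvs);b,e=ray(t,uvt);A=np.c_[d,-e];s=np.linalg.lstsq(A,b-a,rcond=None)[0];print("lid",(a+s[0]*d).round(4),(b+s[1]*e).round(4))
# fingertip in scene; stop
print("tip cast z=.065..09",[cast(c,sc([[662,212]]),z)[0].round(4).tolist() for z in(.065,.08,.09)])
print("plate corner +x+y,+x-y top edge",cast(c,sc([[757,385],[328,312],[390,128]]),.05).round(4).tolist())
o=get_obs();print(o["joint_pos"].round(3) if hasattr(o["joint_pos"],"round") else o["joint_pos"])
E
```

```text
block top, scene 0.1 [0.538 0.141 0.1  ] [0.0926 0.0593 0.0881] [-0.0086  0.0027]
block top, scene 0.11 [0.5482 0.1401 0.11  ] [0.0915 0.0587 0.0871] [0.0015 0.0039]
block top, scene 0.09 [0.5279 0.142  0.09  ] [0.0937 0.06   0.0892] [-0.0188  0.0014]
lid [0.5384 0.1412 0.0996] [0.5384 0.1389 0.0994]
tip cast z=.065..09 [[0.5288, 0.2203, 0.065], [0.5436, 0.2176, 0.08], [0.5535, 0.2158, 0.09]]
plate corner +x+y,+x-y top edge [[0.6951, 0.2776, 0.05], [0.6235, -0.0467, 0.05], [0.4104, -0.0053, 0.05]]
[0.367 0.459 1.802 0.    0.88  0.584]
```

Both views agree on the block (lid at z = 0.0995). In the scene view the fingertip at crop (662,212) only fits a height of about 0.107, while the tool frame puts it at 0.065. So the fingers passed above the block and the real tips sit higher than stated. I'll calibrate by touching free granite.

```bash
python3 - <<'E'
from h import *
o=get_obs();p=o["position"]
bot.servo_line([p[0],p[1],.12],velocity=.2)
bot.servo_line([*plate(-.03,-.105),.12],velocity=.25)
bot.servo_line([*plate(-.03,-.105),.045],velocity=.12);o=stat("low")
f0=o["wrist_force"][2];z=.045
while z>-.01:
    z-=.0015;bot.servo_line([*plate(-.03,-.105),z],velocity=.03)
    if get_obs()["wrist_force"][2]-f0>3: break
stat("touch")
c=vision.read_camera("scene");cv2.imwrite("pics/s2.png",cv2.resize(c["frame"][120:260,120:360,::-1],(800,466)))
E
```

```text
low t 17.16 plate xy [-0.0297 -0.1046] z 0.0453 F px,py,z [0.5 0.4 0.8] grip 0.0 0.0299
touch t 19.66 plate xy [-0.0299 -0.1049] z 0.0309 F px,py,z [-4.3 -1.  15.6] grip 7.7 0.0298
```

View pics/s2.png

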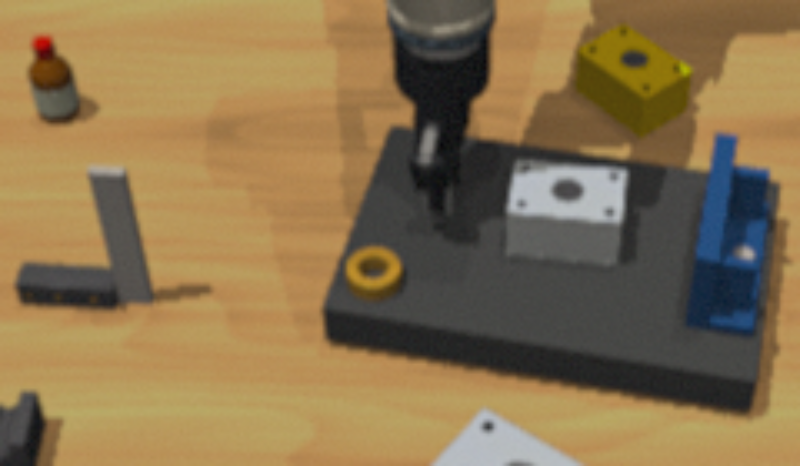

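The touch puts the granite at TCP z ≈ 0.0315, so the real tips are about 36 mm shorter than stated. I correct for that and redo the slide.

```bash
python3 - <<'E'
from h import *
B=np.array([.5382,.1402]);by=np.radians(81.9);g=B-.010*np.array([np.cos(by),np.sin(by)])
o=get_obs();p=o["position"]
bot.servo_line([p[0],p[1],.125],velocity=.25)
hand.move_gripper(.085)
bot.servo_line([*g,.125],ori=down(by-np.pi/2),velocity=.3)
bot.servo_line([*g,.042],velocity=.15);stat("down")
hand.move_gripper(0.03,40);o=stat("grip")
if o["gripper_width"]>.05:
    x0,y0=topl(g);q2=down(PY-np.pi/2)
    ty=.046
    bot.servo_line([*plate(x0,ty),.042],ori=q2,velocity=.06);o=stat("slid")
    for i in range(14):
        ty+=.0015;bot.servo_line([*plate(x0,ty),.042],velocity=.03);o=get_obs()
        if o["wrist_force"][:2]@py< -15: break
    stat("contact")
    hand.move_gripper(.075);stat("open")
E
```

```text
down t 22.01 plate xy [-0.0071 -0.0084] z 0.0426 F px,py,z [0.4 0.5 0.1] grip 0.0 0.0852
grip t 22.37 plate xy [-0.007  -0.0079] z 0.0432 F px,py,z [-0.7 -1.6  7.4] grip 44.1 0.0593
slid t 23.42 plate xy [-0.007   0.0457] z 0.0432 F px,py,z [-0.4 -4.6  7.9] grip 44.2 0.06
contact t 25.17 plate xy [-0.0071  0.054 ] z 0.0432 F px,py,z [  0.9 -17.1  12.4] grip 44.8 0.0597
open t 25.47 plate xy [-0.0073  0.0569] z 0.0423 F px,py,z [-0.8 -0.3 -0.4] grip 0.0 0.0748
```

```bash
python3 - <<'E'
from h import *
o=get_obs();p=o["position"]
bot.servo_line([p[0],p[1],.13],velocity=.3)
c=vision.read_camera("top")   # square is in clear view
E=lambda L,z:cast(c,np.array(L)/3+[135,130],z)
a=E([[694,156],[757,160]],.026);yaw=np.arctan2(*(a[0]-a[1])[1::-1]);end=E([[757,160],[755,189]],.026)
print("stock edge yaw",np.degrees(yaw),"end",end.round(4).tolist())
hsv=cv2.cvtColor(c["frame"],cv2.COLOR_RGB2HSV).astype(int)
bd=cast(c,blob((hsv[...,2]>140)&(hsv[...,1]<60),(345,165,375,195)),.15);bt=np.array(rect(bd)[0])/1000
u=np.array([np.cos(yaw),np.sin(yaw)]);heel=bt+.014*u;g=heel-.082*u
print("heel",heel,"grasp",g,"end expected",heel-.11*u)
E
```

```text
stock edge yaw 85.61393255695766 end [[0.57, -0.31, 0.026], [0.544, -0.3063, 0.026]]
heel [ 0.56927067 -0.199141  ] grasp [ 0.56299959 -0.28090085] end expected [ 0.56085825 -0.30881885]
```

```bash
python3 - <<'E'
from h import *
yw=np.radians(86);g=np.array([.5622,-.281])
q=down(yw-np.pi/2)
bot.reach([*g,.13],q);stat("above")
bot.servo_line([*g,-.0115],velocity=.15);stat("down")
hand.move_gripper(0.01,90);o=stat("grip")
if .02<o["gripper_width"]<.035:
    bot.servo_line([*g,.012],velocity=.1);stat("up")
    c=vision.read_camera("scene");t=vision.read_camera("top")
    cv2.imwrite("pics/s3.png",np.hstack([cv2.resize(x["frame"][a:b,d:e,::-1],(400,400)) for x,(a,b,d,e) in((c,(120,260,100,240)),(t,(130,260,165,295)))]))
E
```

```text
above t 27.69 plate xy [ 0.106  -0.4033] z 0.1298 F px,py,z [-0.2 -0.4  0.6] grip 0.0 0.0753
down t 28.78 plate xy [ 0.1067 -0.4044] z -0.0106 F px,py,z [-0.  -1.  -0.1] grip 0.0 0.0749
grip t 29.29 plate xy [ 0.1063 -0.4044] z -0.0106 F px,py,z [-1.9 -0.1  6.1] grip 89.0 0.0242
up t 29.68 plate xy [ 0.1062 -0.4044] z 0.0123 F px,py,z [-0.3 -0.3 -4.9] grip 88.7 0.0242
```

View pics/s3.png

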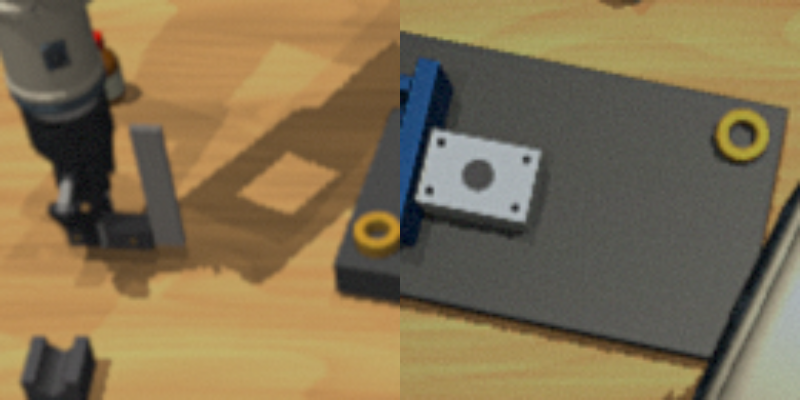

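The block is seated: in the top crop its left edge lies along the blue stop, around (425,170). The square hangs level and upright in the jaws. Next I measure the block once more, carry the square over and set it into the corner.

```bash
python3 - <<'E'
from h import *
t=vision.read_camera("top");hsv=cv2.cvtColor(t["frame"],cv2.COLOR_RGB2HSV).astype(int)
B=rect(cast(t,blob((hsv[...,2]>150)&(hsv[...,1]<40),(167,165,225,205)),.1));b=topl(np.array(B[0])/1000);print(B,b)
bx=float(b[0]) if abs(b[0]+.007)<.005 else -.007
q=down(PY-np.pi/2);o=get_obs();p=o["position"]
bot.servo_line([p[0],p[1],.1],velocity=.2)
bot.servo_line([*plate(bx,-.080),.1],ori=q,velocity=.2);stat("over")
bot.servo_line([*plate(bx,-.080),.05],velocity=.1);o=stat("low")
z=.0445
f0=o["wrist_force"][2]
while z>.030:
    bot.servo_line([*plate(bx,-.080),z],velocity=.03);f=get_obs()["wrist_force"][2]-f0
    if f>6: break
    z-=.0012
o=stat("granite");f0=o["wrist_force"][:2]@py
y=-.080
while y<-.04:
    y+=.0015;bot.servo_line([*plate(bx,y),z],velocity=.04);f=get_obs()["wrist_force"][:2]@py
    if f-f0<-6: break
stat("block")
c=vision.read_camera("scene");t=vision.read_camera("top")
cv2.imwrite("pics/s4.png",np.hstack([cv2.resize(x["frame"][a:b,d:e,::-1],(400,400)) for x,(a,b,d,e) in((c,(130,230,220,320)),(t,(130,260,165,295)))]))
E
```

```text
(array([552.4, 200. ]), array([88.3, 58.2]), 77.65) [-0.0073  0.0633]
over t 32.28 plate xy [-0.0072 -0.0806] z 0.0999 F px,py,z [ 0.2  0.1 -5.8] grip 88.7 0.024
low t 32.93 plate xy [-0.0071 -0.0801] z 0.0501 F px,py,z [ 0.5  0.4 -5.6] grip 88.7 0.024
granite t 34.52 plate xy [-0.0072 -0.08  ] z 0.0393 F px,py,z [-3.4 -1.3  6.8] grip 90.3 0.0238
block t 37.77 plate xy [-0.0066 -0.0621] z 0.0393 F px,py,z [  1.5 -13.3   8.6] grip 90.5 0.0239
```

View pics/s4.png

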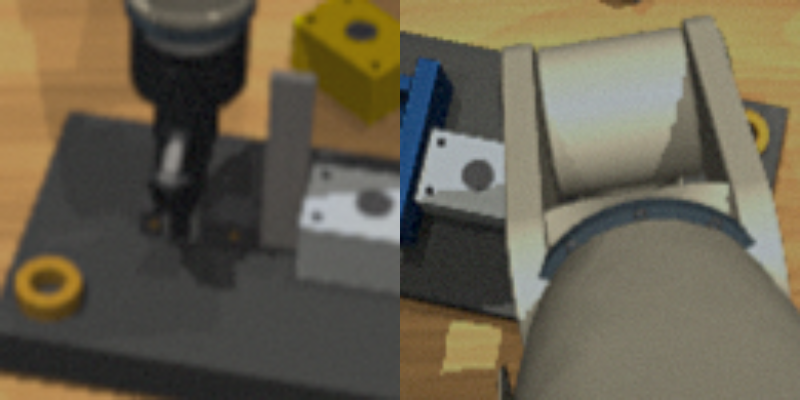

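```bash
python3 - <<'E'
from h import *
bot.servo_line([*plate(-.0073,-.0612),.0375],velocity=.02);stat()
bot.dwell(.6);stat("final")
print(hand_in())
E
```

```text
t 38.12 plate xy [-0.0065 -0.0621] z 0.0393 F px,py,z [ -4.2 -10.5  19.9] grip 92.1 0.0239
final t 38.72 plate xy [-0.0065 -0.0621] z 0.0393 F px,py,z [ -3.8 -10.6  20.9] grip 92.1 0.0238
the job is handed in; nothing more can be done
None
```

I handed the job in at 38.7 s of the 51 s limit, with the block seated flush on the angle plate and the square held in the corner, pressing about 10 N on the block and 20 N net downward at the wrist; the system returned no verdict.

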